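# Feel for the softest vibration mount and tag it

### The arm

A 7-joint arm with a two-finger parallel gripper is mounted at the origin on a cart in front of the work surface, level with it; the furniture and walls round the work are solid. World frame = base frame: x ahead of the robot, y to its left, z up, the work surface at z = 0. Lengths are in m, angles in rad, forces in N, time in s.
With the tool pointing down it reaches from about 0.425 to 0.875 m from the base axis. Payload 9.9 kg.
Tool frame: the origin (TCP) lies where the fingers leave the gripper's body, on its centre line; the fingertips stand 73 mm ahead of it and the grasp point (between the pads) lies grip_point_offset ahead of it (grip_point_offset is the distance from the TCP to the grasp point, in m); z points along the fingers, y is the line along which they close (so a half turn about z gives the same grasp; the last joint's range is limited). The gripper opens to 85 mm and grips with 20 to 120 N. Pads are 22 mm wide; open, the fingers measure 114 mm over their backs; the gripper's body (76 mm by 85 mm) begins 54 mm behind the grasp point. The pads swing forward as they close: fully open they stand 13 mm farther back than shut.
Start: joints at [1.087, 0.576, 0.025, 1.437, -0.015, 1.129, -0.057], TCP at [0.263, -0.622, 0.304] pointing down, gripper open.
Joint ranges: [-2.76, 2.76], [-0.34, 2.15], [-1.52, 1.57], [0.19, 2.46], [-1.09, 4.23], [0.17, 1.99], [-2.82, 2.82]. Speed limits (rad/s): [2.22, 2.22, 3.01, 3.01, 3.14, 3.14, 3.14].

### API

Orientations are given as a rotation vector (axis times angle).
In Python, from rig import observe, capture, calibration, finish_job, grip_point_offset gives the robot as it stands.
- The arm moves only by the shell command python3 -m handwheel 'ROWS' [FORCE]. ROWS is JSON, a list of rows, each a list of 7 numbers: the shift along the tool's x, y, z in m, then the turn, a rotation vector about the tool's x, y, z in degrees, then the finger opening in m, from 0 to 0.0854. In form: [[x, y, z, rx, ry, rz, fingers], ...]. A call has 1 to 10 rows; each row is the pose to reach, as a shift and turn from the pose commanded when the call began, along the tool's axes at that moment; what a row does not reach only later rows make up. A row lasts 1/12 s, in which the tool goes at most 41.7 mm and 7.16 degrees, less where a joint would pass 70% of its speed; a pose out of reach is approached as far as the arm can. A call with a gripper value outside its range is refused whole. The fingers move at their own pace and stop on an object; FORCE is the grip in N (left out, the last holds). Time passes only in rows, so rows that repeat a pose let the fingers close. It gives the time, the measured TCP pose, the force, the opening and the grip force at its end, in the units of the state.
- observe(): the state, without advancing time (a new reading comes with each control period).
- capture(name): name is "scene" or "top"; returns (picture, depth): 400x640x3 uint8, red, green, blue; 400x640 float32, m along the optical axis (not along the pixel's ray), 0 where there is no reading.
- calibration(name): a dict with "K" (3x3 intrinsics, pixels), "k1" (the pictures are not rectified: a ray, as slopes to the right and down, at radius r is drawn at 1 + k1 r^2 times it, then the intrinsics apply), "world_from_camera" (4x4, takes a point from camera to world coordinates). Camera axes: x right, y down, z forward; pixel columns grow to the right and rows downward; lengths in m; the calibration is good to about 2 mm. A picture is of the moment at which its call begins. calibration takes no time and is no camera call.
- finish_job(): hands the job in; it is judged then, once.
The state is a dict: "time_s": time; "qpos": joint angles; "joint_velocities": joint speeds; "joint_efforts": joint torques, N m; "position": TCP position; "eef_rot": TCP orientation; "force": force on the tool from outside, world axes, zero at the start; "wrist_torque": the same for the moment, N m; "grip_width": finger opening in m; "grip_force": force on a finger pad.
Only numpy, scipy, OpenCV 4.12 (cv2) and the standard library are available. Lean on these libraries where they do the work, as an engineer would, in place of code of your own. Each camera call takes 0.05 s, during which the arm holds its last target. There are 200 camera calls.

### The job

Three sprung vibration mounts stand on the bench, each with a black rubber pad and an orange tag; one spring is clearly softer than the other two. With the fingertips press the pads down one after another, from the robot's left to its right, to feel which is softest, and then push the tag of the softest mount all the way down. Leave the other two tags up, do not pick up or shift anything, and take the hand away.

Things in the scene. Friction and masses are not known exactly. Their poses are not given: they have to be found in the camera images.
- stand_left: the left one (as the robot sees it) of three look-alike test stands bolted to the bench: dark steel base plate 152x76x10 mm; origin at the centre of its underside, on the bench, z up; the pad lies 38 mm towards its +x, the tag 37 mm towards its -x (the robot's side, within about 25 degrees). Which stand holds the softest spring changes from run to run and cannot be seen (the rules call the three sprung pads cap_0 to cap_2; which sits on which stand is not told)
- pad_left (a point): centre of the top of stand_left's black round rubber pad at rest, 64 mm above the bench (this point stays there when the pad sinks). The pad is flat, 52 mm across, on a steel spring over a blue cup; it sinks straight down up to 14 mm and springs back. It counts as pressed once 2 mm down. Every pad starts to yield at about 0.6 N; pressed 6 mm down, the softest pushes back with some 2 N, the others with some 4 N and 8 N
- tag_left_top (a point): centre of the top of stand_left's orange T-shaped tag, head 22x34 mm (34 across the stand), 61 mm above the bench when up, 47 mm when down (the point moves with the tag); it stands in a grey holder 30x44 mm whose top is at 38 mm
- tag_left (a joint): how far that tag is pushed down, 0 (up) to 0.014 m (fully down); needs 3 to 4 N and stays where it is left
- stand_middle: the middle one (as the robot sees it) of three look-alike test stands bolted to the bench: dark steel base plate 152x76x10 mm; origin at the centre of its underside, on the bench, z up; the pad lies 38 mm towards its +x, the tag 37 mm towards its -x (the robot's side, within about 25 degrees). Which stand holds the softest spring changes from run to run and cannot be seen (the rules call the three sprung pads cap_0 to cap_2; which sits on which stand is not told)
- pad_middle (a point): centre of the top of stand_middle's black round rubber pad at rest, 64 mm above the bench (this point stays there when the pad sinks). The pad is flat, 52 mm across, on a steel spring over a blue cup; it sinks straight down up to 14 mm and springs back. It counts as pressed once 2 mm down. Every pad starts to yield at about 0.6 N; pressed 6 mm down, the softest pushes back with some 2 N, the others with some 4 N and 8 N
- tag_middle_top (a point): centre of the top of stand_middle's orange T-shaped tag, head 22x34 mm (34 across the stand), 61 mm above the bench when up, 47 mm when down (the point moves with the tag); it stands in a grey holder 30x44 mm whose top is at 38 mm
- tag_middle (a joint): how far that tag is pushed down, 0 (up) to 0.014 m (fully down); needs 3 to 4 N and stays where it is left
- stand_right: the right one (as the robot sees it) of three look-alike test stands bolted to the bench: dark steel base plate 152x76x10 mm; origin at the centre of its underside, on the bench, z up; the pad lies 38 mm towards its +x, the tag 37 mm towards its -x (the robot's side, within about 25 degrees). Which stand holds the softest spring changes from run to run and cannot be seen (the rules call the three sprung pads cap_0 to cap_2; which sits on which stand is not told)
- pad_right (a point): centre of the top of stand_right's black round rubber pad at rest, 64 mm above the bench (this point stays there when the pad sinks). The pad is flat, 52 mm across, on a steel spring over a blue cup; it sinks straight down up to 14 mm and springs back. It counts as pressed once 2 mm down. Every pad starts to yield at about 0.6 N; pressed 6 mm down, the softest pushes back with some 2 N, the others with some 4 N and 8 N
- tag_right_top (a point): centre of the top of stand_right's orange T-shaped tag, head 22x34 mm (34 across the stand), 61 mm above the bench when up, 47 mm when down (the point moves with the tag); it stands in a grey holder 30x44 mm whose top is at 38 mm
- tag_right (a joint): how far that tag is pushed down, 0 (up) to 0.014 m (fully down); needs 3 to 4 N and stays where it is left
- wax_tin: round olive-yellow wax tin, 69 mm across, 59 mm high; loose bystander, origin at the centre of its underside
- tape_measure: black pocket tape measure, 94x139x41 mm; loose bystander, origin at the centre of its underside
- sanding_block: cork sanding block, 60x97x26 mm; loose bystander, origin at the centre of its underside
- block_4: small sawn wooden block, 28 mm cube; loose bystander, origin at the centre of its underside
- block_5: sawn wooden block, 42 mm cube; loose bystander, origin at the centre of its underside
- wheel_disc: small wooden wheel lying flat, 42 mm across, 9 mm thick; loose bystander, origin at the centre of its underside

How it is judged:
On the way, in this order (a step that is already met when the one before it is completed fails the run):
1. the left pad is pressed down at least 2 mm (((horizontal distance between cap_0_c0 and pad_left below 0.02 m and height (world z) of cap_0_c0 below 0.0515 m) or (horizontal distance between cap_1_c0 and pad_left below 0.02 m and height (world z) of cap_1_c0 below 0.0515 m) or (horizontal distance between cap_2_c0 and pad_left below 0.02 m and height (world z) of cap_2_c0 below 0.0515 m))), for 0.1 s.
2. the middle pad is pressed down at least 2 mm (((horizontal distance between cap_0_c0 and pad_middle below 0.02 m and height (world z) of cap_0_c0 below 0.0515 m) or (horizontal distance between cap_1_c0 and pad_middle below 0.02 m and height (world z) of cap_1_c0 below 0.0515 m) or (horizontal distance between cap_2_c0 and pad_middle below 0.02 m and height (world z) of cap_2_c0 below 0.0515 m))), for 0.1 s.
3. the right pad is pressed down at least 2 mm (((horizontal distance between cap_0_c0 and pad_right below 0.02 m and height (world z) of cap_0_c0 below 0.0515 m) or (horizontal distance between cap_1_c0 and pad_right below 0.02 m and height (world z) of cap_1_c0 below 0.0515 m) or (horizontal distance between cap_2_c0 and pad_right below 0.02 m and height (world z) of cap_2_c0 below 0.0515 m))), for 0.1 s.
4. the softest mount's tag is pushed down (((horizontal distance between cap_1_c0 and pad_left below 0.02 m and value of joint tag_left above 0.011 m) or (horizontal distance between cap_1_c0 and pad_middle below 0.02 m and value of joint tag_middle above 0.011 m) or (horizontal distance between cap_1_c0 and pad_right below 0.02 m and value of joint tag_right above 0.011 m))), for 0.1 s.
At the end, for the whole second after the job is handed in: The softest mount's tag is down (at least 11 of its 14 mm), the other tags are up (within 4 mm), all pads have sprung back, and the loose bystanders are within 30 mm of where they stood (((horizontal distance between cap_1_c0 and pad_left below 0.02 m and value of joint tag_left above 0.011 m) or (horizontal distance between cap_1_c0 and pad_middle below 0.02 m and value of joint tag_middle above 0.011 m) or (horizontal distance between cap_1_c0 and pad_right below 0.02 m and value of joint tag_right above 0.011 m)) and not ((not (horizontal distance between cap_1_c0 and pad_left below 0.02 m) and value of joint tag_left above 0.004 m) or (not (horizontal distance between cap_1_c0 and pad_middle below 0.02 m) and value of joint tag_middle above 0.004 m) or (not (horizontal distance between cap_1_c0 and pad_right below 0.02 m) and value of joint tag_right above 0.004 m)) and height (world z) of each of cap_0_c0, cap_1_c0, cap_2_c0 above 0.0515 m and distance of each of wax_tin, tape_measure, sanding_block, block_4, block_5, wheel_disc from where it was at the start of the episode below 0.03 m); the robot touches nothing.
It fails at once if the tag of a stiffer mount is pushed down more than 4 mm ((not (horizontal distance between cap_1_c0 and pad_left below 0.02 m) and value of joint tag_left above 0.004 m) or (not (horizontal distance between cap_1_c0 and pad_middle below 0.02 m) and value of joint tag_middle above 0.004 m) or (not (horizontal distance between cap_1_c0 and pad_right below 0.02 m) and value of joint tag_right above 0.004 m)).
It fails at once if a bystander is lifted, carried or shifted more than 30 mm (distance of any of wax_tin, tape_measure, sanding_block, block_4, block_5, wheel_disc from where it was at the start of the episode above 0.03 m).
It also fails if it takes over 53 s, if anything falls off the work surface, if the arm or the gripper's body presses on something with over 40 N, if the wrist force passes 120 N, or if a joint passes its speed limit or range.

## Working session

There is one attempt and no reset: what is moved stays moved. The work goes in short steps, Python scripts to look and compute and a shell command to move; the robot and the scene stay as the last step left them, time stands still between calls to the robot, and variables do not carry over. Pictures are saved under pics/ and viewed, at most 10 in all, crops included, and the job is handed in when it is done.

```bash
mkdir -p pics; ls
python3 - <<'E'
from rig import *
import cv2,numpy as np
print(observe(), grip_point_offset)
for n in("scene","top"):
    p,d=capture(n); cv2.imwrite(f"pics/{n}0.png",p[:,:,::-1]); np.savez(f"{n}0.npz",p=p,d=d)
    print(n,calibration(n))
E
```

```text
pics
{'time_s': 0.0, 'qpos': array([ 1.08722094,  0.57654266,  0.02486204,  1.43792877, -0.01500339,
        1.12899502, -0.05648267]), 'joint_velocities': array([ 9.82371291e-05, -2.36856087e-05, -1.28585907e-03,  1.13469493e-03,
       -1.88332579e-03,  5.68078059e-04,  1.94424058e-04]), 'joint_efforts': array([-2.53130174e-04, -7.65772319e+01,  2.25030027e+00, -2.85966164e+01,
        1.52877183e-02,  1.25213907e-02,  2.59460541e-05]), 'position': array([ 0.26258742, -0.62146047,  0.30302854]), 'eef_rot': array([-3.07742803e+00, -6.23521211e-01,  6.72658028e-04]), 'force': array([-0.04460432,  0.03306062, -0.04931424]), 'wrist_torque': array([ 0.02474569,  0.00112915, -0.01462184]), 'grip_force': 0.0, 'grip_width': 0.08518192324090099} 0.0539
scene {'K': array([[416.39779349,   0.        , 319.83133943],
       [  0.        , 416.39779349, 200.21449448],
       [  0.        ,   0.        ,   1.        ]]), 'k1': -0.056257961276592466, 'world_from_camera': array([[-0.75422627, -0.31222231,  0.57763307, -0.16536707],
       [-0.65641667,  0.38012753, -0.65162889,  0.98090695],
       [-0.01612116, -0.8706436 , -0.4916501 ,  0.74021832],
       [ 0.        ,  0.        ,  0.        ,  1.        ]])}
top {'K': array([[394.9393653 ,   0.        , 316.40382718],
       [  0.        , 394.9393653 , 198.50454758],
       [  0.        ,   0.        ,   1.        ]]), 'k1': -0.03894045385160389, 'world_from_camera': array([[-0.10604615, -0.97184564,  0.21040501,  0.41255493],
       [-0.99435966,  0.10401856, -0.02071255,  0.11793851],
       [-0.00175663, -0.21141474, -0.97739487,  1.09668489],
       [ 0.        ,  0.        ,  0.        ,  1.        ]])}
```

View pics/top0.png

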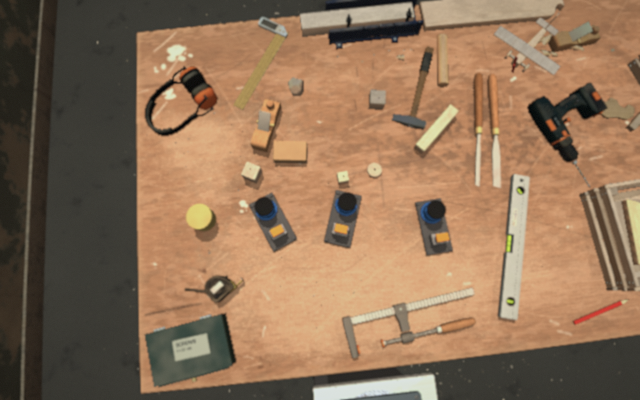

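View pics/scene0.png

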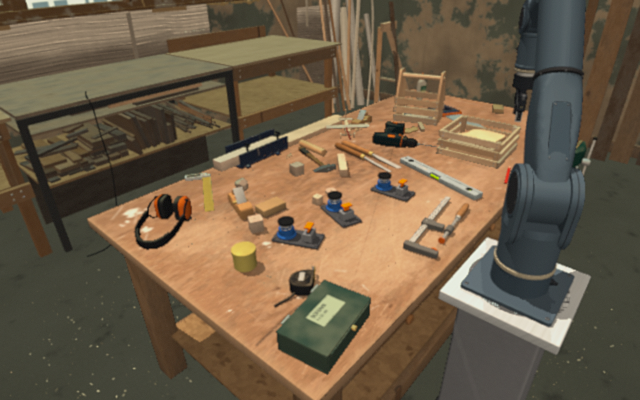

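The top view shows the three stands, with pads near (265,207), (347,203), (433,211) and orange tags near (278,231), (341,229), (440,239). The image's left is the robot's left (+y).

```bash
cat > h.py <<'E'
from rig import *
import cv2,numpy as np
def slopes(n,u,v):
    c=calibration(n); k=np.array([[c["k1"],0,0,0,0]],float)[0]
    return cv2.undistortPoints(np.float64(np.c_[u,v]).reshape(-1,1,2),c["K"],k).reshape(-1,2),c["world_from_camera"]
def onplane(n,u,v,z):
    s,T=slopes(n,u,v); d=np.c_[s,np.ones(len(s))]@T[:3,:3].T
    return T[:3,3]+d*((z-T[2,3])/d[:,2])[:,None]
def cloud(n,dep):
    v,u=np.mgrid[:400,:640]; s,T=slopes(n,u.ravel(),v.ravel())
    return ((np.c_[s,np.ones(len(s))]*dep.reshape(-1,1))@T[:3,:3].T+T[:3,3]).reshape(400,640,3)
E
python3 - <<'E'
from h import *
for n,P,G in(("top",[(265,207),(347,203),(433,211)],[(278,231),(341,229),(440,239)]),("scene",[(286,224),(334,197),(386,176)],[(314,226),(347,206),(403,182)])):
    f=np.load(n+"0.npz");W=cloud(n,f["d"]);hsv=cv2.cvtColor(f["p"],cv2.COLOR_RGB2HSV);H,S,V=hsv[...,0].astype(int),hsv[...,1],hsv[...,2]
    vv,uu=np.mgrid[:400,:640]
    for p,g in zip(P,G):
        near=lambda q,r:np.hypot(uu-q[0],vv-q[1])<r
        m=near(g,13)&(H>8)&(H<25)&(S>150)&(V>150)&(W[...,2]>.045)
        m2=near(p,16)&(V<75)&(W[...,2]>.055)
        for nm,mm,z in(("tag",m,.061),("pad",m2,.064)):
            a=onplane(n,uu[mm],vv[mm],z)
            print(n,nm,mm.sum(),"pix",uu[mm].mean().round(1),vv[mm].mean().round(1),"plane",a[:,:2].mean(0).round(4),"ext",np.ptp(a,0)[:2].round(3),"depth",np.median(W[mm],0).round(4))
E
```

```text
top tag 91 pix 276.3 230.5 plane [0.5608 0.2103] ext [0.028 0.032] depth [0.5607 0.2104 0.0613]
top pad 278 pix 263.6 206.2 plane [0.629  0.2382] ext [0.049 0.051] depth [0.629  0.238  0.0647]
top tag 92 pix 340.8 228.4 plane [0.5484 0.0405] ext [0.026 0.03 ] depth [0.5481 0.0412 0.062 ]
top pad 274 pix 346.8 201.5 plane [0.6182 0.0161] ext [0.056 0.05 ] depth [0.6177 0.0162 0.0646]
top tag 96 pix 441.9 237.0 plane [ 0.4969 -0.222 ] ext [0.021 0.033] depth [ 0.4967 -0.2216  0.0617]
top pad 266 pix 435.7 209.4 plane [ 0.5715 -0.2172] ext [0.05  0.047] depth [ 0.5714 -0.217   0.0649]
scene tag 56 pix 308.3 225.3 plane [0.5589 0.2182] ext [0.032 0.038] depth [0.5608 0.2161 0.0593]
scene pad 121 pix 285.3 221.2 plane [0.6252 0.249 ] ext [0.052 0.052] depth [0.6268 0.2471 0.0626]
scene tag 49 pix 346.2 205.1 plane [0.5456 0.0505] ext [0.033 0.039] depth [0.548  0.0471 0.059 ]
scene pad 87 pix 334.3 195.3 plane [0.6135 0.0285] ext [0.048 0.053] depth [0.6139 0.0263 0.0622]
scene tag 36 pix 402.0 181.3 plane [ 0.4951 -0.2111] ext [0.025 0.041] depth [ 0.4961 -0.2134  0.0593]
scene pad 65 pix 384.2 175.6 plane [ 0.5672 -0.2048] ext [0.047 0.054] depth [ 0.5684 -0.208   0.0617]
```

Both views agree to within about 10 mm, which is enough for a 52 mm pad. I'll close the fingers and travel towards the left pad.

```bash
cat >> h.py <<'E'
from scipy.spatial.transform import Rotation as Ro
def to(x,y,z):
    o=observe();R=Ro.from_rotvec(o["eef_rot"])
    yaw=np.degrees(np.arctan2(*R.as_matrix()[[1,0],[0,0]]))
    print("t",o["time_s"],"pos",o["position"].round(4),"F",o["force"].round(2),"w",round(o["grip_width"],4),"tool-x yaw",yaw.round(1),"SHIFT",R.inv().apply(np.array([x,y,z])-o["position"]).round(4))
E
r='[0.67,-0.652,0.07,0,0,0,0]'
python3 -m handwheel '[[0.67,-0.652,0.07,0,0,0,0],[0.67,-0.652,0.07,0,0,0,0],[0.67,-0.652,0.07,0,0,0,0],[0.67,-0.652,0.07,0,0,0,0],[0.67,-0.652,0.07,0,0,0,0],[0.67,-0.652,0.07,0,0,0,0],[0.67,-0.652,0.07,0,0,0,0],[0.67,-0.652,0.07,0,0,0,0],[0.67,-0.652,0.07,0,0,0,0],[0.67,-0.652,0.07,0,0,0,0]]'
python3 -c "from h import *;to(.628,.240,.2)"
```

```text
time_s: 0.93
position: [0.4244, -0.237, 0.2726]
eef_rot: [-3.079, -0.624, 0.0]
force: [0.4, 0.2, -0.2]
grip_width: 0.0
grip_force: 0.0
t 0.9333 pos [ 0.4244 -0.237   0.2726] F [ 0.37  0.19 -0.16] w 0.0 tool-x yaw 22.9 SHIFT [ 0.3731 -0.3602  0.0726]
```

```bash
python3 -m handwheel '[[0.373,-0.36,0.03,0,0,0,0],[0.373,-0.36,0.03,0,0,0,0],[0.373,-0.36,0.03,0,0,0,0],[0.373,-0.36,0.03,0,0,0,0],[0.373,-0.36,0.03,0,0,0,0],[0.373,-0.36,0.03,0,0,0,0],[0.373,-0.36,0.03,0,0,0,0],[0.373,-0.36,0.03,0,0,0,0],[0.373,-0.36,0.03,0,0,0,0],[0.373,-0.36,0.03,0,0,0,0]]'
python3 -c "from h import *;to(.628,.240,.18)"
```

```text
time_s: 1.77
position: [0.5878, 0.1457, 0.2483]
eef_rot: [3.079, 0.624, -0.001]
force: [0.7, -1.0, -0.1]
grip_width: 0.0001
grip_force: 0.0
t 1.7667 pos [0.5878 0.1457 0.2483] F [ 0.71 -1.03 -0.13] w 0.0001 tool-x yaw 22.9 SHIFT [ 0.0738 -0.0712  0.0683]
```

```bash
python3 -m handwheel '[[0.04,-0.039,0.03,0,0,0,0],[0.074,-0.071,0.06,0,0,0,0],[0.074,-0.071,0.088,0,0,0,0],[0.074,-0.071,0.088,0,0,0,0],[0.074,-0.071,0.088,0,0,0,0],[0.074,-0.071,0.088,0,0,0,0],[0.074,-0.071,0.088,0,0,0,0]]'
python3 - <<'E'
from h import *
to(.628,.240,.15)
for n in("scene","top"):
    p,d=capture(n); np.savez(f"{n}1.npz",p=p,d=d)
    c=p[130:270,210:400] if n=="scene" else p[150:270,220:400]
    cv2.imwrite(f"pics/{n}1.png",cv2.resize(c[:,:,::-1],None,fx=4,fy=4))
E
```

```text
time_s: 2.35
position: [0.6286, 0.236, 0.1621]
eef_rot: [3.079, 0.621, 0.002]
force: [-0.2, -0.4, 0.1]
grip_width: 0.0001
grip_force: 0.0
t 2.35 pos [0.6286 0.236  0.1621] F [-0.17 -0.42  0.13] w 0.0001 tool-x yaw 22.8 SHIFT [ 0.001  -0.0039  0.0121]
```

View pics/scene1.png

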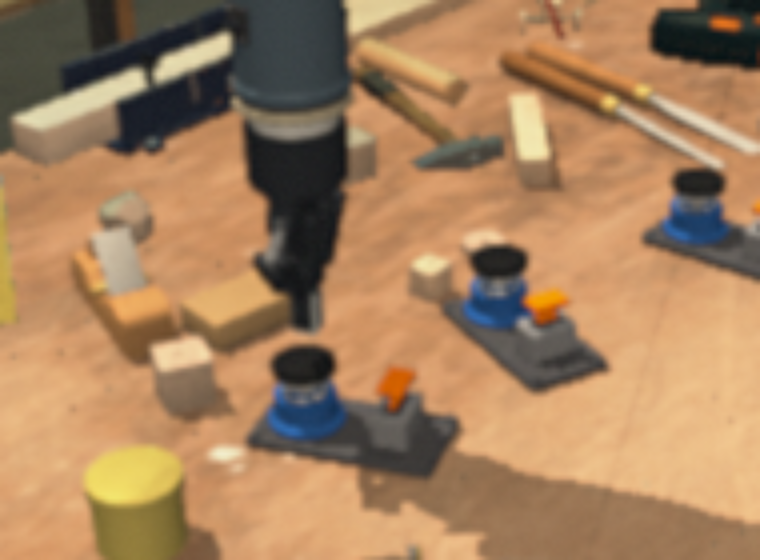

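The closed fingertips at crop (305,325) hang just above the left pad at (303,365). I'll go down and watch the force.

```bash
python3 -m handwheel '[[0.001,-0.004,0.01,0,0,0,0],[0.001,-0.004,0.018,0,0,0,0],[0.001,-0.004,0.022,0,0,0,0],[0.001,-0.004,0.022,0,0,0,0],[0.001,-0.004,0.022,0,0,0,0],[0.001,-0.004,0.022,0,0,0,0]]'
python3 -m handwheel '[[0,0,0.003,0,0,0,0],[0,0,0.003,0,0,0,0],[0,0,0.003,0,0,0,0],[0,0,0.003,0,0,0,0]]'
python3 -m handwheel '[[0,0,0.002,0,0,0,0],[0,0,0.002,0,0,0,0],[0,0,0.002,0,0,0,0],[0,0,0.002,0,0,0,0]]'
```

```text
time_s: 2.95
position: [0.6275, 0.2419, 0.1387]
eef_rot: [3.079, 0.624, -0.0]
force: [-0.2, 1.0, 0.2]
grip_width: -0.0002
grip_force: 0.0
time_s: 3.28
position: [0.6277, 0.242, 0.136]
eef_rot: [-3.079, -0.624, -0.001]
force: [0.9, -0.1, 2.2]
grip_width: 0.0
grip_force: 0.8
time_s: 3.62
position: [0.6277, 0.242, 0.134]
eef_rot: [-3.079, -0.624, -0.001]
force: [2.4, 0.7, 4.2]
grip_width: 0.0005
grip_force: 2.1
```

```bash
python3 -m handwheel '[[0,0,0.003,0,0,0,0],[0,0,0.003,0,0,0,0],[0,0,0.003,0,0,0,0],[0,0,0.003,0,0,0,0]]'
python3 -m handwheel '[[0,0,0.001,0,0,0,0],[0,0,0.001,0,0,0,0],[0,0,0.001,0,0,0,0],[0,0,0.001,0,0,0,0]]'
python3 -m handwheel '[[0,0,-0.04,0,0,0,0],[0,0,-0.08,0,0,0,0],[0,0,-0.08,0,0,0,0],[0,0,-0.08,0,0,0,0]]'
python3 -c "from h import *;to(.617,.019,.16)"
```

```text
time_s: 3.95
position: [0.6277, 0.242, 0.1313]
eef_rot: [-3.079, -0.624, -0.001]
force: [-0.0, 0.0, 8.0]
grip_width: -0.0002
grip_force: 3.7
time_s: 4.28
position: [0.6277, 0.242, 0.1305]
eef_rot: [-3.079, -0.624, -0.002]
force: [1.3, -0.8, 8.1]
grip_width: -0.0
grip_force: 4.3
time_s: 4.62
position: [0.6281, 0.2423, 0.212]
eef_rot: [-3.078, -0.623, -0.006]
force: [-0.7, 0.5, -0.1]
grip_width: -0.0003
grip_force: 0.0
t 4.6167 pos [0.6281 0.2423 0.212 ] F [-0.72  0.46 -0.13] w -0.0003 tool-x yaw 22.9 SHIFT [-0.0973  0.2014  0.0516]
```

Left gives about 8 N at 6 mm, so it's the stiffest. Next is the middle pad.

```bash
python3 -m handwheel '[[-0.019,0.038,0,0,0,0,0],[-0.038,0.076,0,0,0,0,0],[-0.057,0.114,0,0,0,0,0],[-0.076,0.152,0,0,0,0,0],[-0.09,0.186,0,0,0,0,0],[-0.0973,0.2014,0.02,0,0,0,0],[-0.0973,0.2014,0.052,0,0,0,0],[-0.0973,0.2014,0.052,0,0,0,0],[-0.0973,0.2014,0.052,0,0,0,0],[-0.0973,0.2014,0.052,0,0,0,0]]'
python3 - <<'E'
from h import *
to(.617,.019,.137)
p,d=capture("scene"); cv2.imwrite("pics/scene2.png",cv2.resize(p[130:270,210:400,::-1],None,fx=4,fy=4))
E
```

```text
time_s: 5.45
position: [0.6161, 0.0199, 0.158]
eef_rot: [-3.078, -0.626, 0.001]
force: [1.3, 0.8, 0.7]
grip_width: -0.0001
grip_force: 0.0
t 5.45 pos [0.6161 0.0199 0.158 ] F [1.27 0.8  0.65] w -0.0001 tool-x yaw 23.0 SHIFT [0.0005 0.0012 0.021 ]
```

View pics/scene2.png

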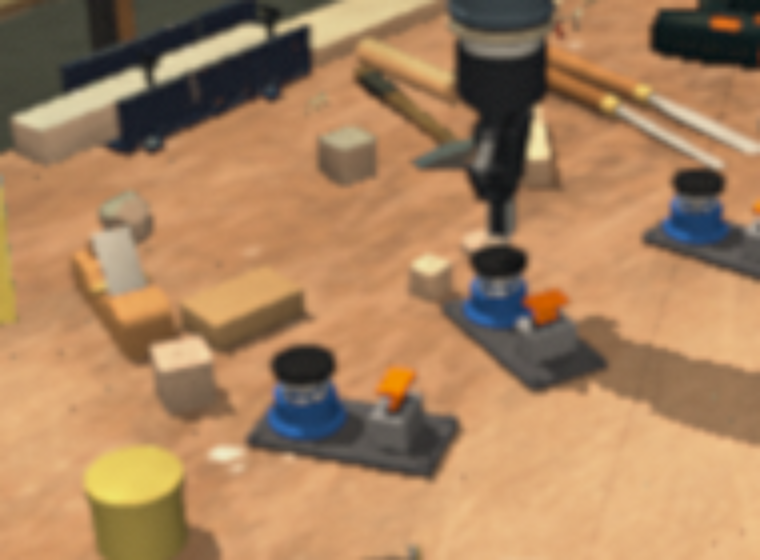

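The tip at crop (500,232) is above the middle pad at (498,262), and the left tag is still up. Pressing 6 mm.

```bash
python3 -m handwheel '[[0,0.001,0.01,0,0,0,0],[0,0.001,0.02,0,0,0,0],[0,0.001,0.024,0,0,0,0],[0,0.001,0.027,0,0,0,0],[0,0.001,0.027,0,0,0,0],[0,0.001,0.027,0,0,0,0],[0,0.001,0.027,0,0,0,0]]'
python3 -m handwheel '[[0,0,0,0,0,0,0],[0,0,0,0,0,0,0]]'
python3 -m handwheel '[[0,0,0.001,0,0,0,0],[0,0,0.001,0,0,0,0],[0,0,0.001,0,0,0,0]]'
python3 -m handwheel '[[0,0,-0.04,0,0,0,0],[0,0,-0.08,0,0,0,0],[0,0,-0.08,0,0,0,0],[0,0,-0.08,0,0,0,0]]'
python3 -c "from h import *;to(.571,-.214,.16)"
```

```text
time_s: 6.08
position: [0.6165, 0.0181, 0.131]
eef_rot: [-3.079, -0.624, -0.0]
force: [-1.3, 2.0, 4.1]
grip_width: -0.0
grip_force: 2.0
time_s: 6.25
position: [0.6165, 0.018, 0.131]
eef_rot: [-3.079, -0.624, -0.0]
force: [-1.4, 2.4, 4.3]
grip_width: -0.0002
grip_force: 2.0
time_s: 6.5
position: [0.6166, 0.018, 0.1298]
eef_rot: [-3.079, -0.624, -0.0]
force: [-0.4, 3.8, 4.5]
grip_width: -0.0003
grip_force: 2.4
time_s: 6.83
position: [0.6176, 0.0167, 0.2119]
eef_rot: [3.078, 0.622, 0.006]
force: [-0.1, -0.7, -0.8]
grip_width: 0.0004
grip_force: 0.0
t 6.8333 pos [0.6176 0.0167 0.2119] F [-0.1  -0.68 -0.82] w 0.0004 tool-x yaw 22.8 SHIFT [-0.1327  0.1944  0.0518]
```

The middle gives about 4 N. On to the right pad.

```bash
python3 -m handwheel '[[-0.023,0.034,0,0,0,0,0],[-0.046,0.068,0,0,0,0,0],[-0.069,0.102,0,0,0,0,0],[-0.092,0.136,0,0,0,0,0],[-0.115,0.168,0,0,0,0,0],[-0.1327,0.1944,0.01,0,0,0,0],[-0.1327,0.1944,0.05,0,0,0,0],[-0.1327,0.1944,0.054,0,0,0,0],[-0.1327,0.1944,0.054,0,0,0,0],[-0.1327,0.1944,0.054,0,0,0,0]]'
python3 - <<'E'
from h import *
to(.571,-.214,.137)
p,d=capture("scene"); cv2.imwrite("pics/scene3.png",cv2.resize(p[100:240,300:490,::-1],None,fx=4,fy=4))
E
```

```text
time_s: 7.67
position: [0.57, -0.2123, 0.1555]
eef_rot: [-3.078, -0.625, 0.002]
force: [-0.4, 1.9, 0.1]
grip_width: 0.0002
grip_force: 0.0
t 7.6667 pos [ 0.57   -0.2123  0.1555] F [-0.36  1.86  0.14] w 0.0002 tool-x yaw 23.0 SHIFT [0.0003 0.002  0.0185]
```

View pics/scene3.png

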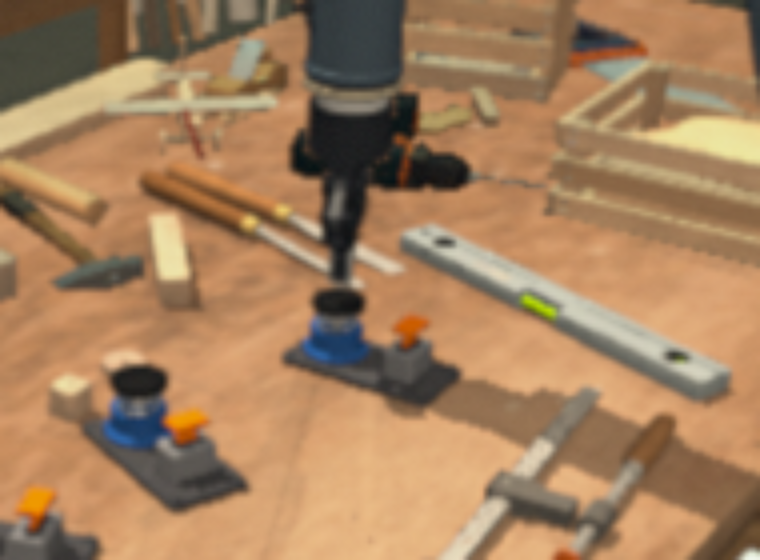

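The tip at crop (340,283) is above the right pad at (338,303), and the other tags are up.

```bash
python3 -m handwheel '[[0,0.001,0.01,0,0,0,0],[0,0.001,0.018,0,0,0,0],[0,0.001,0.022,0,0,0,0],[0,0.001,0.025,0,0,0,0],[0,0.001,0.025,0,0,0,0],[0,0.001,0.025,0,0,0,0],[0,0.001,0.025,0,0,0,0]]'
python3 -m handwheel '[[0,0,0.001,0,0,0,0],[0,0,0.001,0,0,0,0],[0,0,0.001,0,0,0,0]]'
python3 -m handwheel '[[0,0,-0.04,0,0,0,0],[0,0,-0.05,0,0,0,0],[0,0,-0.05,0,0,0,0],[0,0,-0.05,0,0,0,0]]'
python3 -c "from h import *;to(.496,-.2195,.16)"
```

```text
time_s: 8.3
position: [0.5705, -0.2137, 0.131]
eef_rot: [-3.079, -0.624, -0.0]
force: [-0.1, 2.1, 2.5]
grip_width: 0.0
grip_force: 1.0
time_s: 8.55
position: [0.5705, -0.2139, 0.1299]
eef_rot: [-3.079, -0.624, -0.001]
force: [0.9, 1.0, 2.9]
grip_width: -0.0001
grip_force: 1.2
time_s: 8.88
position: [0.5705, -0.2145, 0.1803]
eef_rot: [3.078, 0.623, 0.002]
force: [-0.0, 0.8, -0.3]
grip_width: -0.0003
grip_force: 0.0
t 8.8833 pos [ 0.5705 -0.2145  0.1803] F [-0.03  0.77 -0.29] w -0.0003 tool-x yaw 22.9 SHIFT [-0.0706 -0.0244  0.0202]
```

The right mount is softest, at about 2 N against 4 and 8. I'll move over its tag, turning 19° to line up.

```bash
python3 -m handwheel '[[-0.03,-0.01,0,0,0,7,0],[-0.06,-0.02,0,0,0,14,0],[-0.071,-0.024,0,0,0,19,0],[-0.071,-0.024,0.02,0,0,19,0],[-0.071,-0.024,0.02,0,0,19,0],[-0.071,-0.024,0.02,0,0,19,0]]'
python3 - <<'E'
from h import *
to(.496,-.2195,.119)
p,d=capture("scene"); cv2.imwrite("pics/scene4.png",cv2.resize(p[100:240,300:490,::-1],None,fx=4,fy=4))
E
```

```text
time_s: 9.38
position: [0.495, -0.2192, 0.1586]
eef_rot: [-3.139, -0.108, 0.004]
force: [-0.2, -0.7, -0.2]
grip_width: 0.0003
grip_force: 0.0
t 9.3833 pos [ 0.495  -0.2192  0.1586] F [-0.21 -0.72 -0.24] w 0.0003 tool-x yaw 4.0 SHIFT [0.0011 0.0004 0.0396]
```

View pics/scene4.png

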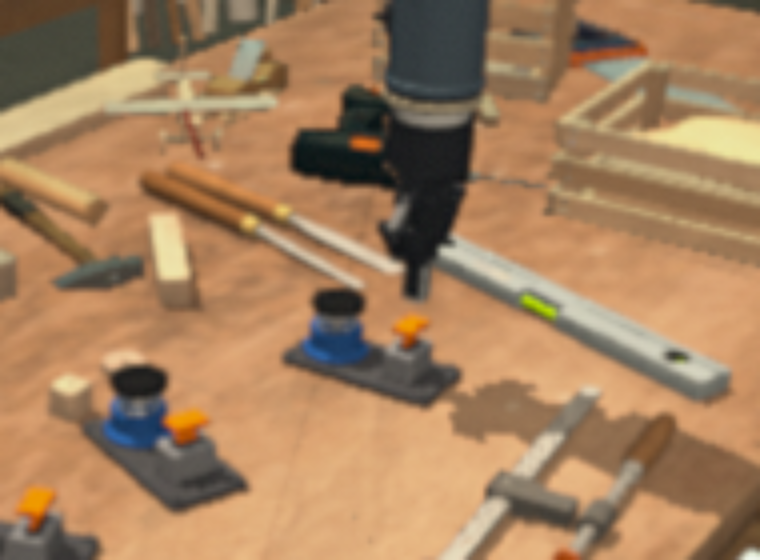

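The tip at crop (417,295) is above the right tag at (410,325), and the pad has sprung back. Pushing down.

```bash
python3 -m handwheel '[[0.001,0,0.012,0,0,0,0],[0.001,0,0.02,0,0,0,0],[0.001,0,0.025,0,0,0,0],[0.001,0,0.029,0,0,0,0],[0.001,0,0.029,0,0,0,0],[0.001,0,0.029,0,0,0,0]]'
python3 -m handwheel '[[0,0,0.003,0,0,0,0],[0,0,0.006,0,0,0,0],[0,0,0.009,0,0,0,0],[0,0,0.009,0,0,0,0],[0,0,0.009,0,0,0,0]]'
```

```text
time_s: 9.93
position: [0.4966, -0.2195, 0.1307]
eef_rot: [-3.14, -0.107, 0.001]
force: [0.1, -0.4, -0.1]
grip_width: 0.0001
grip_force: 0.0
time_s: 10.35
position: [0.4965, -0.2195, 0.1215]
eef_rot: [-3.14, -0.107, 0.001]
force: [0.4, 0.3, -0.0]
grip_width: -0.0002
grip_force: 0.0
```

```bash
python3 -m handwheel '[[0,0,0.001,0,0,0,0],[0,0,0.002,0,0,0,0]]'
python3 - <<'E'
from h import *
to(.496,-.2195,.119)
p,d=capture("scene"); cv2.imwrite("pics/scene5.png",cv2.resize(p[140:220,350:450,::-1],None,fx=7,fy=7,interpolation=cv2.INTER_CUBIC))
E
```

```text
time_s: 10.52
position: [0.4965, -0.2195, 0.1197]
eef_rot: [-3.14, -0.107, 0.0]
force: [-0.0, 0.1, 3.4]
grip_width: 0.0001
grip_force: 1.6
t 10.5167 pos [ 0.4965 -0.2195  0.1197] F [-0.04  0.1   3.4 ] w 0.0001 tool-x yaw 3.9 SHIFT [-0.0005  0.      0.0007]
```

View pics/scene5.png

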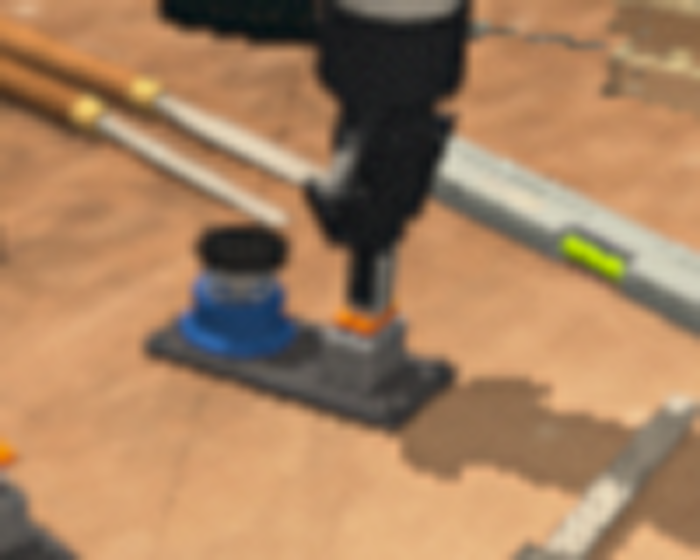

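The tag head at (365,320) is under the tip and sits almost on its holder; 3.4 N while it moves is the tag's own friction. I'll push to the stop, then lift away.

```bash
python3 -m handwheel '[[0,0,0.001,0,0,0,0],[0,0,0.002,0,0,0,0],[0,0,0.002,0,0,0,0],[0,0,0.002,0,0,0,0]]'
python3 -m handwheel '[[0,0,-0.03,0,0,0,0],[0,0,-0.07,0,0,0,0],[0,0,-0.11,0,0,0,0],[0,0,-0.15,0,0,0,0],[0,0,-0.15,0,0,0,0],[0,0,-0.15,0,0,0,0],[0,0,-0.15,0,0,0,0]]'
python3 - <<'E'
from h import *
n="scene";p,d=capture(n);W=cloud(n,d);vv,uu=np.mgrid[:400,:640]
hsv=cv2.cvtColor(p,cv2.COLOR_RGB2HSV);H,S,V=hsv[...,0].astype(int),hsv[...,1],hsv[...,2]
for g in((308,225),(346,205),(402,184)):
    m=(np.hypot(uu-g[0],vv-g[1])<12)&(H>5)&(H<25)&(S>170)&(V>170)&(W[...,2]>.035)
    print(m.sum(),np.median(W[m],0).round(4))
cv2.imwrite("pics/scene6.png",cv2.resize(p[130:270,230:440,::-1],None,fx=3.8,fy=3.8))
E
```

```text
time_s: 10.9
position: [0.4965, -0.2195, 0.1195]
eef_rot: [3.139, 0.107, 0.001]
force: [-6.5, 3.2, 26.6]
grip_width: 0.0002
grip_force: 13.4
time_s: 11.48
position: [0.4963, -0.2193, 0.2675]
eef_rot: [-3.14, -0.107, 0.0]
force: [0.0, -0.2, 0.0]
grip_width: -0.0004
grip_force: 0.0
53 [0.5607 0.2156 0.0595]
47 [0.5487 0.0467 0.0593]
31 [ 0.4975 -0.2152  0.0459]
```

View pics/scene6.png

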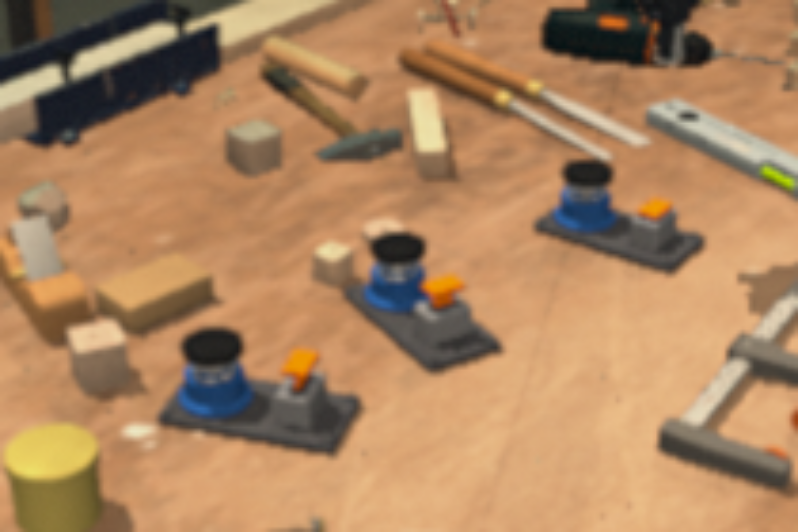

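The right tag at (655,210) is down (depth gives 46 mm), and the tags at (300,362) and (442,290) are still up. All pads have sprung back and the hand is clear.

```bash
python3 -c "from rig import *;print(finish_job())"
```

```text
the job is handed in; nothing more can be done
None
```

I pressed the pads left to right (about 8, 4 and 2 N at 6 mm), so the right mount is softest; its tag is fully down, the other two are up, the hand is clear and the job is handed in.

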